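# Bring the red-lidded jar to the front of the jar carousel and hold it there

### The arm

A 6-joint arm with a two-finger parallel gripper is mounted at the origin on a cart in front of the work surface, level with it; the furniture and walls round the work are solid. World frame = base frame: x ahead of the robot, y to its left, z up, the work surface at z = 0. Lengths are in m, angles in rad, forces in N, time in s.
With the tool pointing down it reaches from about 0.25 to 0.725 m from the base axis. Payload 4 kg.
Tool frame: the origin (TCP) lies on the centre line of the jaws, within the pads' length; the fingertips stand 25 mm ahead of it and the grasp point (between the pads) lies 6 mm ahead of it; z points along the fingers, x is the direction in which the jaws open and shut, and the axes are right-handed (so a half turn about z gives the same grasp; the last joint's range is limited). The gripper opens to 85 mm and grips with 20 to 120 N. Pads are 22 mm wide; open, the fingers measure 114 mm over their backs; the gripper's body (76 mm by 85 mm) begins 54 mm behind the grasp point. The pads swing forward as they close: fully open they stand 13 mm farther back than shut.
Start: joints at [0, 0.241, 0.005, 1.335, 0, 1.571], TCP at [0.5, -0, 0.256] pointing down, gripper open.
Joint ranges: [-2.72, 2.72], [-1.05, 1.87], [-1.09, 1.28], [-1.99, 2.15], [-1.42, 1.44], [-3.14, 3.14]. Speed limits (rad/s): [2.79, 2.79, 3.14, 3.14, 3.14, 3.14].

### API

Orientations are given as a unit quaternion [x, y, z, w].
In Python, from workcell import bot, imaging, order gives the robot as it stands.
- The arm moves only by the tool carry_out, never from a script. Its argument "moves" is a list of rows, each a list of 5 numbers: the shift along the tool's x, y, z scaled (see below), then the turn about the tool's z scaled (see below), then the opening, from -1 (shut) to 1 (fully open). In form: [[tx, ty, tz, roll, hand], ...]. A call has 1 to 20 rows; each row is the pose to reach, as a shift and turn from the pose commanded when the call began, along the tool's axes at that moment; what a row does not reach only later rows make up. The controller multiplies each number of a shift by 0.1 m and each number of a turn by 90 degrees. A row lasts 1/10 s, in which the tool goes at most 50 mm and 8.59 degrees, less where a joint would pass 70% of its speed; a pose out of reach is approached as far as the arm can. A call with a number of a shift or a turn outside -1 to 1 is refused whole. A call with a gripper value outside its range is refused whole. The fingers move at their own pace and stop on an object; the grip force is fixed at half the most. Time passes only in rows, so rows that repeat a pose let the fingers close. It gives the time, the measured TCP pose, the force and the opening at its end, in the units of the state.
- bot.get_obs(): the state, without advancing time (a new reading comes with each control period).
- imaging.camera(name): name is "scene" or "side" or "wrist"; returns the picture (400x640x3 uint8, red, green, blue); there is no depth.
- imaging.camera_model(name): a dict with "fovy" (degrees; the focal length in pixels is half the picture's height over the tangent of half this angle, whatever the lens; pixels are square), "cx", "cy" (the principal point, pixels), "eye" and "rotation" of the camera in the world. Camera axes: x right, y up, looking along -z (the intrinsics and any distortion apply to the point x, -y, -z); pixel columns grow to the right and rows downward; lengths in m; the calibration is good to about 2 mm. A picture is of the moment at which its call begins: read the wrist's pose just before it. camera_model takes no time and is no camera call; for the wrist camera it gives the pose at the moment of the call.
- order.job_done(): hands the job in, once; it reports no verdict.
The state is a dict: "clock": time; "joint_pos": joint angles; "joint_vel": joint speeds; "tau": joint torques, N m; "eef_pos": TCP position; "tool_rot": TCP orientation; "ft_force": force on the tool from outside, world axes, zero at the start; "ft_torque": the same for the moment, N m; "grip_width": finger opening in m.
Only numpy, scipy, OpenCV 4.12 (cv2) and the standard library are available. Lean on these libraries where they do the work, as an engineer would, in place of code of your own. Each camera call takes 0.05 s, during which the arm holds its last target.

### The job

Switch off the isolator of the carousel's drive before turning the carousel by hand: flip its yellow-balled toggle over from leaning outward (on) to leaning in against its other stop (off), and leave it off. Then turn the carousel until the jar with the red lid faces the front, in line with the green arrow on the foot, and keep it there: a return spring pulls it back if let go, so finish with the fingers still holding the carousel still. Leave the loose things on the table alone.

Things in the scene. Friction and masses are not known exactly. Their poses are not given: they have to be found in the camera images.
- foot: Black round foot, 260 mm diameter, 10 mm thick, fixed to the table. Origin: centre of its underside, on the turntable's axis; z up. Its -x is the front: a tongue there carries the green arrow, out to 168 mm from the axis, 13 mm high. On its -y side is the isolator: a grey box 50 mm wide, 46 mm high, 117 to 173 mm from the axis; its plate is 76 mm wide, out to 183 mm.
- carousel: Turning part: white drum 220 mm diameter, top 50 mm above the table, with 4 white jars fixed on it 90 degrees apart, centres 72 mm from the axis. Jars 52 mm diameter, lids 56 mm (top at 125 mm), on each lid an upright round knob 22 mm diameter, top at 153 mm. One lid, knob and band are red, the others grey; no lid comes off. Origin on the axis at table height, z up, +x toward the red jar.
- red_knob (a point): Top centre of the red jar's knob, 153 mm up, 72 mm from the axis. Starts within 1.2 rad of the rear (foot's +x); turns 3.7 rad either way from the rear, front is at 3.14. A spring pulls to the rear (0.04 N m/rad) against friction of 0.06 N m: it stays put up to 1.5 rad from the rear, creeps back from farther. Turning by a knob takes up to 3 N; the idle drive does not lock it.
- front_spot (a point): Fixed point over the foot, 153 mm above the table, 72 mm from the axis toward the green arrow: where the red knob's top centre comes when the red jar faces the front.
- isolator (a joint): Isolator toggle, rad: 0 = on (start; leans 45 degrees outward, away from the carousel), 0.785 = upright, 1.22 = off (leans 25 degrees in). Pivots on a level axis along the foot's x, 42 mm above the table, 145 mm from the carousel axis on the foot's -y side. Its weight carries it to the stop it leans toward; under 1 N moves it.
- isolator_ball (a point): Centre of the yellow ball (22 mm diameter) at the end of the 10 mm thick toggle, 65 mm from its pivot: 88 mm above the table and 191 mm from the carousel axis when on, 107 mm high when upright, 101 mm high and 118 mm from the axis when off.
- pack_1: Bystander: red and white carton 60x88x28 mm lying left in front. Origin centre of underside.
- tally_counter: Bystander: small round grey counter 52x50x26 mm behind the carousel. Origin under its centre.
- label_roll: Bystander: white roll 90 mm diameter, 42 mm high, lying flat behind the carousel. Origin centre of underside.

How it is judged:
On the way:
1. the isolator has been flipped over to off (value of joint isolator above 1.05 rad), for 0.2 s.
At the end, for the whole second after the job is handed in: The isolator is off (above 1.05 rad), the red jar's knob is within 12 mm of the front spot (about 9 degrees), the carousel stands still (under 0.05 rad/s) and the fingers hold it with a contact force above 0.4 N (value of joint isolator above 1.05 rad and horizontal distance between red_knob and front_spot below 0.012 m and contact force between the fingers and carousel above 0.4 N and angular speed of carousel below 0.05 rad/s); the arm keeps its last pose, push and grip.
It fails at once if the carousel is turned while the isolator is still on (value of joint isolator below 0.6 rad and distance of red_knob from where it was at the start of the episode above 0.02 m).
It fails at once if the pack 1 is pushed away (distance of pack_1 from where it was at the start of the episode above 0.02 m).
It fails at once if the tally counter is pushed away (distance of tally_counter from where it was at the start of the episode above 0.02 m).
It fails at once if the label roll is pushed away (distance of label_roll from where it was at the start of the episode above 0.02 m).
It also fails if it takes over 54 s, if anything falls off the work surface, if the arm or the gripper's body presses on something with over 40 N, if the wrist force passes 120 N, or if a joint passes its speed limit or range.

## Working session

There is one attempt and no reset: what is moved stays moved. The work goes in short steps, Python scripts to look and compute and a tool call to move; the robot and the scene stay as the last step left them, time stands still between calls to the robot, and variables do not carry over. Pictures are saved under pics/ and viewed, and the job is handed in when it is done.

Besides the shell and the picture viewer there is one more tool, called after "Request:" as name(argument=value, ...), one argument or row to a line, values as JSON. carry_out: Moves the arm, as the interface text tells. Its arguments: {"type":"object","properties":{"moves":{"type":"array","items":{"type":"array","items":{"type":"number","minimum":-1,"maximum":1}}}},"required":["moves"]}

```bash
mkdir -p pics; ls; python3 - <<'E'
from workcell import bot, imaging, order
import cv2
o=bot.get_obs(); print({k:o[k] for k in('clock','eef_pos','tool_rot','grip_width','ft_force')})
for n in("scene","side"):
    m=imaging.camera_model(n);print(n,m)
    cv2.imwrite(f"pics/{n}0.png",imaging.camera(n)[:,:,::-1])
print(imaging.camera_model("wrist"))
E
```

```text
pics
{'clock': 0.0, 'eef_pos': array([ 4.99423075e-01, -3.87363590e-08,  2.55404091e-01]), 'tool_rot': array([ 9.99999449e-01,  5.77014884e-07, -1.04966444e-03,  6.52863420e-06]), 'grip_width': 0.08517821433460591, 'ft_force': array([0.50112835, 0.19667149, 0.34037415])}
scene {'fovy': 48.190206578104544, 'cx': 319.3269563178288, 'cy': 199.83882756239356, 'eye': array([0.89300868, 0.50635579, 1.07242241]), 'rotation': array([0.0810969 , 0.23559294, 0.92157914, 0.29767624])}
side {'fovy': 52.9318467596938, 'cx': 322.63787562762445, 'cy': 199.58624110712822, 'eye': array([1.30650365, 0.57314748, 0.87854492]), 'rotation': array([0.18890856, 0.36944075, 0.80824122, 0.4178196 ])}
{'fovy': 71.31448159841091, 'cx': 327.11190632964116, 'cy': 199.22521168579624, 'eye': array([0.50019944, 0.08261032, 0.3721564 ]), 'rotation': array([-1.62181559e-01,  1.13777961e-03,  1.21910820e-04,  9.86760271e-01])}
```

View pics/scene0.png

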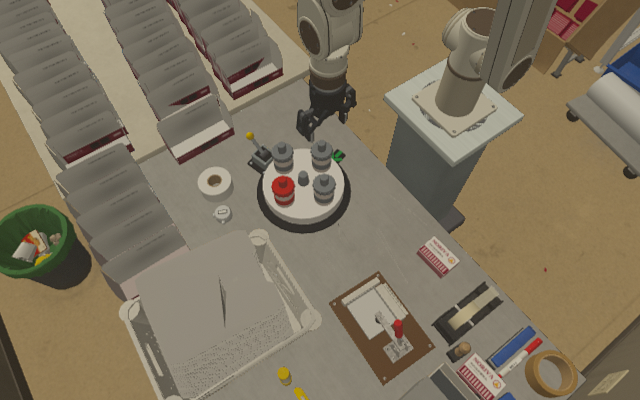

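View pics/side0.png

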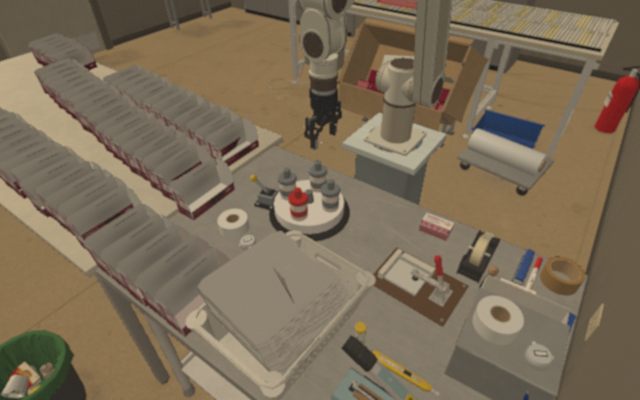

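The scene view shows the carousel at about (303,187), the red knob at (283,182), the yellow ball at (250,135) and the green arrow at (339,155). I'll enlarge it.

```bash
cat > h.py <<'E'
import numpy as np, cv2
from scipy.spatial.transform import Rotation as R
from workcell import bot, imaging, order
def ray(m,u,v):
    f=200/np.tan(np.radians(m['fovy'])/2)
    d=np.array([(u-m['cx'])/f,-(v-m['cy'])/f,-1.]); return R.from_quat(m['rotation']).apply(d)
def onz(m,u,v,z):
    d=ray(m,u,v); return m['eye']+d*(z-m['eye'][2])/d[2]
def proj(m,P):
    f=200/np.tan(np.radians(m['fovy'])/2)
    p=R.from_quat(m['rotation']).inv().apply(np.array(P)-m['eye']); return np.array([m['cx']+f*p[0]/-p[2], m['cy']-f*p[1]/-p[2]])
def crop(src,dst,x0,y0,w,h,s):
    im=cv2.imread(src)[y0:y0+h,x0:x0+w]; cv2.imwrite(dst,cv2.resize(im,None,fx=s,fy=s,interpolation=cv2.INTER_CUBIC))
E
python3 - <<'E'
from h import *
crop('pics/scene0.png','pics/s0c.png',230,120,140,115,5)
crop('pics/side0.png','pics/d0c.png',235,150,130,100,6)
E
```

```text
(no output)
```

View pics/s0c.png

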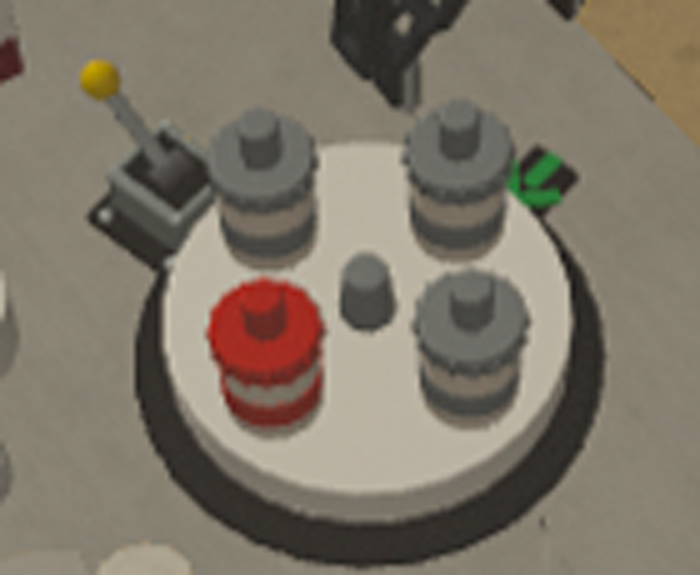

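View pics/d0c.png

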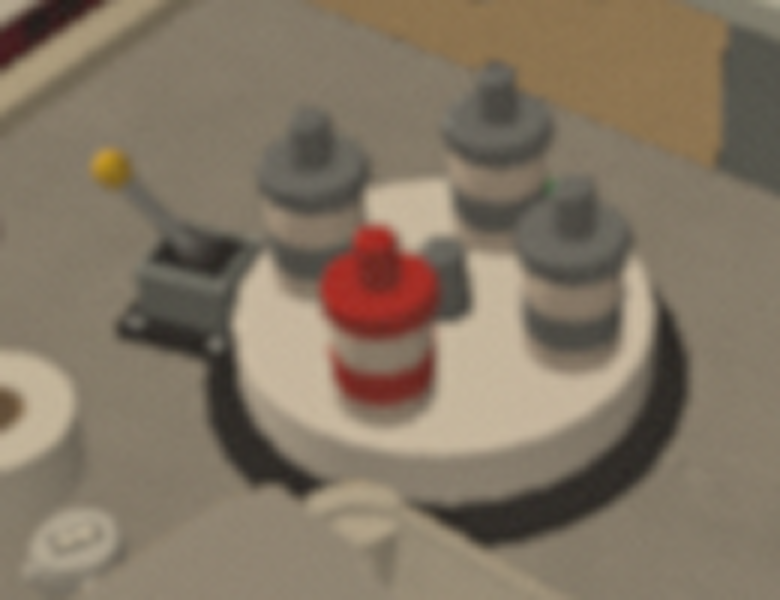

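Knob tops in the scene crop: grey (262,126), grey (461,110), red (265,300), grey (472,286); ball (100,79). In the side crop: (311,117), (496,74), (375,237), (574,188); ball (110,168).

```bash
python3 - <<'E'
from h import *
S=imaging.camera_model('scene');D=imaging.camera_model('side')
sc=lambda p:((p[0]+.5)/5-.5+230,(p[1]+.5)/5-.5+120)
dc=lambda p:((p[0]+.5)/6-.5+235,(p[1]+.5)/6-.5+150)
ks=[(262,126),(461,110),(265,300),(472,286)];kd=[(311,117),(496,74),(375,237),(574,188)]
A=np.array([onz(S,*sc(p),.153) for p in ks]);B=np.array([onz(D,*dc(p),.153) for p in kd])
print(A,B,A.mean(0),B.mean(0))
for X in(A,B):
  c=X.mean(0)[:2]; d=X[:,:2]-c; print(np.hypot(*d.T),np.degrees(np.arctan2(d[:,1],d[:,0])))
print('ball',onz(S,*sc((100,79)),.088),onz(D,*dc((110,168)),.088))
print('arrow',onz(S,*sc((540,180)),.013))
print('tip',onz(S,*sc((560,163)),.013), 'boxc',onz(S,*sc((160,195)),.046))
E
```

```text
[[ 0.5723888  -0.08152832  0.153     ]
 [ 0.48508214 -0.03130766  0.153     ]
 [ 0.62802627  0.0047118   0.153     ]
 [ 0.54237879  0.05631833  0.153     ]] [[ 0.57549852 -0.08383014  0.153     ]
 [ 0.49194617 -0.02943381  0.153     ]
 [ 0.63171034  0.00127772  0.153     ]
 [ 0.54666052  0.05706667  0.153     ]] [ 0.556969   -0.01295146  0.153     ] [ 0.56145389 -0.01372989  0.153     ]
[0.07028908 0.07419347 0.07321972 0.07078968] [ -77.32756496 -165.67570641   13.95952276  101.89427833]
[0.07149333 0.07125964 0.07184147 0.07232563] [ -78.67074784 -167.26887825   12.05783575  101.80247904]
ball [ 0.60410582 -0.20052485  0.088     ] [ 0.60722769 -0.20162098  0.088     ]
arrow [ 0.41520224 -0.04705752  0.013     ]
tip [ 0.39872669 -0.0497852   0.013     ] boxc [ 0.60661134 -0.14380258  0.046     ]
```

```bash
python3 - <<'E'
from h import *
print(bot.get_obs()['joint_pos'])
cv2.imwrite('pics/w0.png',imaging.camera('wrist')[:,:,::-1])
m=imaging.camera_model('wrist')
for P in [(.559,-.0135,.05),(.63,.003,.153),(.606,-.201,.088)]: print(proj(m,P))
E
```

```text
[-1.21620232e-05  2.41327147e-01  3.86371490e-03  1.33518627e+00
  7.15871257e-06  1.57080193e+00]
[376.41087402 189.2155034 ]
[482.91685409 205.57782643]
[409.49988545 336.91933088]
```

View pics/w0.png

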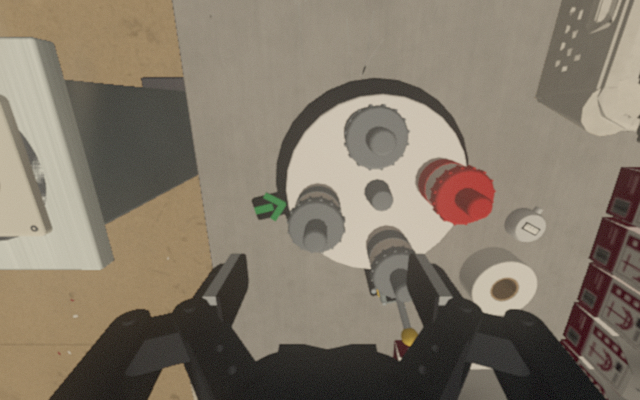

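```bash
python3 - <<'E'
from h import *
S=imaging.camera_model('scene');D=imaging.camera_model('side');W=imaging.camera_model('wrist')
print('roll',onz(S,215,180,.042),onz(W,505,288,.042),'counter',onz(W,528,227,.026))
for p in [(232,130),(176,162),(158,118),(192,100),(232,122),(100,150)]: print(p,onz(S,*p,.0),onz(S,*p,.1))
print(onz(W,481,204,.153),onz(W,408,338,.088))
A=np.array([onz(W,*p,.153) for p in [(481,204),(381,140),(315,236),(398,286)]]);print(A,A.mean(0))
E
python3 -c "
from h import *
crop('pics/scene0.png','pics/s0d.png',130,80,160,120,5)"
```

```text
roll [ 0.74443709 -0.16060344  0.042     ] [ 0.74844729 -0.15993936  0.042     ] counter [ 0.77166164 -0.07393803  0.026     ]
(232, 130) [ 0.61048924 -0.31132104  0.        ] [ 0.63683328 -0.23507526  0.1       ]
(176, 162) [ 0.7990122  -0.30537517  0.        ] [ 0.80777708 -0.22968383  0.1       ]
(158, 118) [ 0.76949999 -0.48071397  0.        ] [ 0.78101678 -0.38867283  0.1       ]
(192, 100) [ 0.6520414  -0.48426226  0.        ] [ 0.67451083 -0.39189026  0.1       ]
(232, 122) [ 0.59507787 -0.33741894  0.        ] [ 0.62285897 -0.25873961  0.1       ]
(100, 150) [ 0.95845881 -0.47073025  0.        ] [ 0.9523558  -0.37962007  0.1       ]
[0.62815313 0.00439879 0.153     ] [ 0.60422918 -0.20277368  0.088     ]
[[ 0.62815313  0.00439879  0.153     ]
 [ 0.54153094  0.05696211  0.153     ]
 [ 0.48926624 -0.02520814  0.153     ]
 [ 0.56551721 -0.07636237  0.153     ]] [ 0.55611688 -0.0100524   0.153     ]
```

View pics/s0d.png

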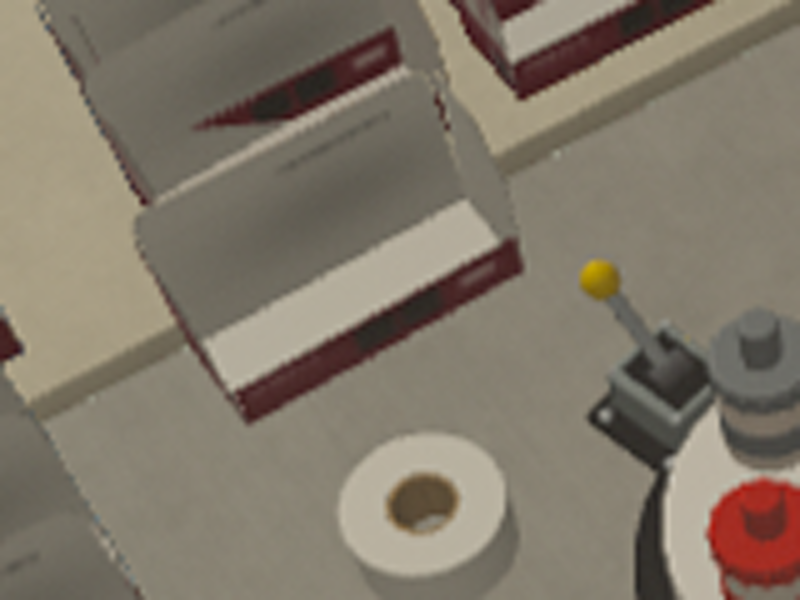

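```bash
python3 -c "
from h import *
crop('pics/side0.png','pics/d0d.png',150,120,130,100,6)"
```

```text
(no output)
```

View pics/d0d.png

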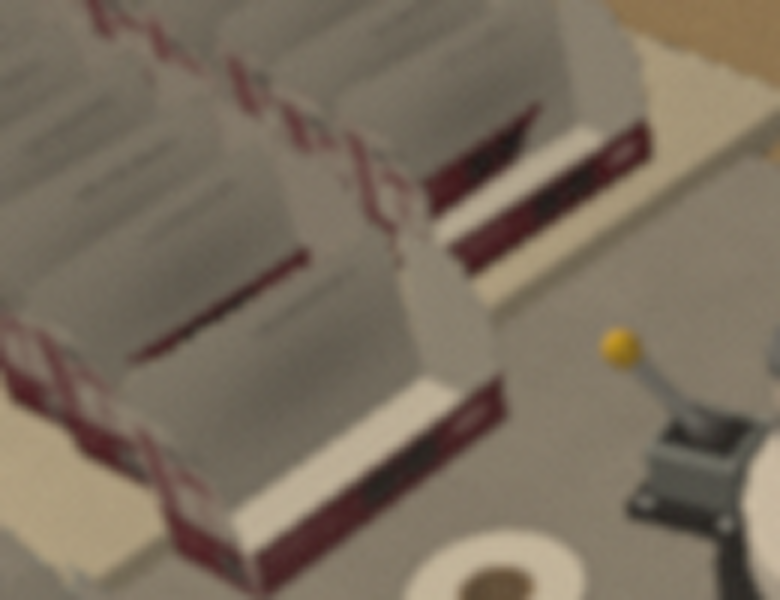

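```bash
python3 - <<'E'
from h import *
S=imaging.camera_model('scene');D=imaging.camera_model('side')
def tri(a,b):
    d1=ray(S,*a);d2=ray(D,*b);A=np.stack([d1,-d2],1)
    t,r,*_=np.linalg.lstsq(A,D['eye']-S['eye'],rcond=None);return S['eye']+t[0]*d1,D['eye']+t[1]*d2
print(tri((234,134.2),(234.2,188.7)))
print(tri((179.6,164.2),(193.7,219.5)))
print(tri((250,135.6),(253.3,178)))
E
```

```text
(array([ 0.61404361, -0.29318464,  0.00162156]), array([ 0.61490743, -0.29505277,  0.0027914 ]))
(array([ 0.7936862 , -0.29645441, -0.00509924]), array([ 0.79411999, -0.2973339 , -0.00448396]))
(array([ 0.60126046, -0.20496107,  0.08012484]), array([ 0.60178116, -0.20614124,  0.08081773]))
```

The three cameras agree: axis at about (0.558,-0.012), foot yaw about 14°, ball at about (0.605,-0.201), red knob at about (0.629,0.004). The nearest box is at y ≤ -0.295. First I'll move, with the jaws shut, to a point outside the ball.

Request:
carry_out(
  moves=[
    [0.1, 0.25, 0, 0, -1],
    [0.25, 0.5, 0, 0, -1],
    [0.4, 0.75, 0, 0, -1],
    [0.5, 1.0, 0, 0, -1],
    [0.5, 1.0, 0, 0, -1],
  ],
)

```text
clock: 0.65
eef_pos: [0.5508, -0.1027, 0.2554]
tool_rot: [1.0, -0.002, -0.0, 0.0]
ft_force: [-0.4, -0.0, 0.3]
grip_width: 0.0126
```

Request:
carry_out(
  moves=[
    [0.1, 0.25, 0, 0, -1],
    [0.25, 0.5, 0, 0, -1],
    [0.4, 0.75, 0, 0, -1],
    [0.6, 1.0, 0, 0, -1],
    [0.6, 1.0, 0, 0, -1],
  ],
)

```text
clock: 1.15
eef_pos: [0.6111, -0.2022, 0.2544]
tool_rot: [1.0, -0.001, -0.001, 0.0]
ft_force: [0.8, 0.1, 0.2]
grip_width: 0.0001
```

Request:
carry_out(
  moves=[
    [0, 0.2, 0, 0, -1],
    [0, 0.42, 0, 0, -1],
    [0, 0.42, 0.3, 0, -1],
    [0, 0.42, 0.6, 0, -1],
    [0, 0.42, 0.6, 0, -1],
    [0, 0.42, 0.6, 0, -1],
  ],
)

```text
clock: 1.75
eef_pos: [0.6093, -0.2416, 0.1965]
tool_rot: [1.0, 0.0, -0.001, -0.0]
ft_force: [0.5, 0.3, -0.1]
grip_width: 0.0001
```

```bash
python3 - <<'E'
from h import *
o=bot.get_obs(); print(o['clock'],o['eef_pos'],o['ft_force'],o['joint_pos'])
for n in('scene','wrist'): cv2.imwrite(f'pics/{n}1.png',imaging.camera(n)[:,:,::-1])
crop('pics/scene1.png','pics/s1c.png',210,80,150,115,5)
E
```

```text
1.75 [ 0.60928906 -0.24159879  0.19645751] [ 0.46883205  0.29633417 -0.06457495] [-3.77497922e-01  5.84103897e-01  3.68664456e-01  1.35707313e+00
 -2.30968427e-05  1.19290612e+00]
```

View pics/s1c.png

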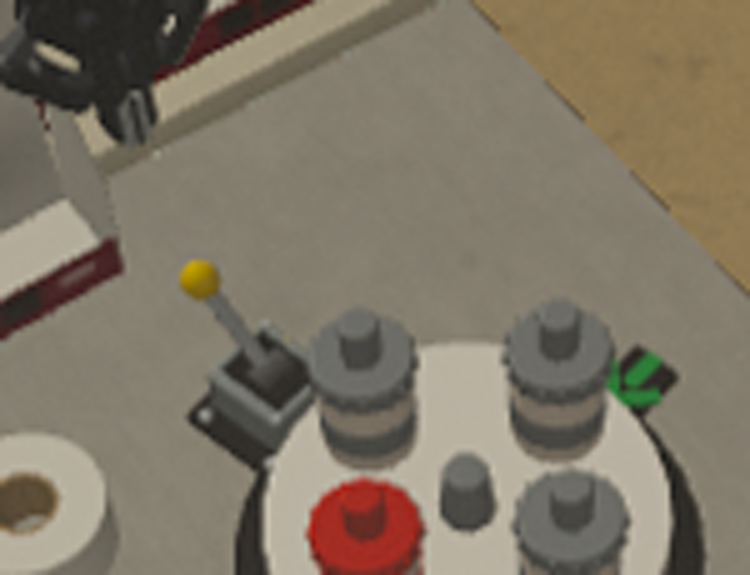

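View pics/wrist1.png

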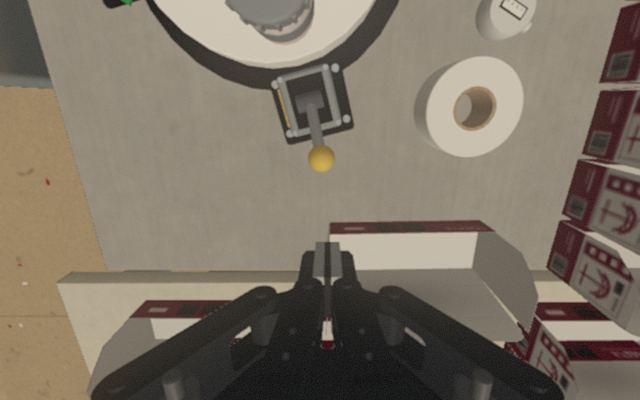

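Ball still at rest in both views (scene crop (200,280), wrist (321,158)), with the fingertips just outside it. Next I lower the tool.

Request:
carry_out(
  moves=[
    [-0.06, -0.05, 0.2, 0, -1],
    [-0.06, -0.05, 0.4, 0, -1],
    [-0.06, -0.05, 0.6, 0, -1],
    [-0.06, -0.05, 0.8, 0, -1],
    [-0.06, -0.05, 0.9, 0, -1],
    [-0.06, -0.05, 0.9, 0, -1],
  ],
)

```text
clock: 2.45
eef_pos: [0.6038, -0.2367, 0.1061]
tool_rot: [1.0, 0.0, -0.0, -0.0]
ft_force: [-0.8, -0.1, -0.0]
grip_width: 0.0002
```

```bash
python3 - <<'E'
from h import *
for n in('side','wrist'): cv2.imwrite(f'pics/{n}2.png',imaging.camera(n)[:,:,::-1])
crop('pics/side2.png','pics/d2c.png',210,110,150,115,5)
E
```

```text
(no output)
```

View pics/d2c.png

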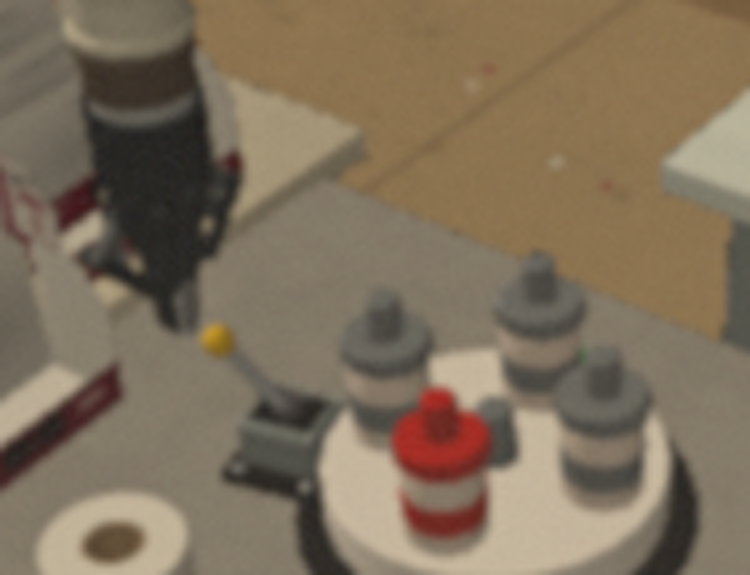

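View pics/wrist2.png

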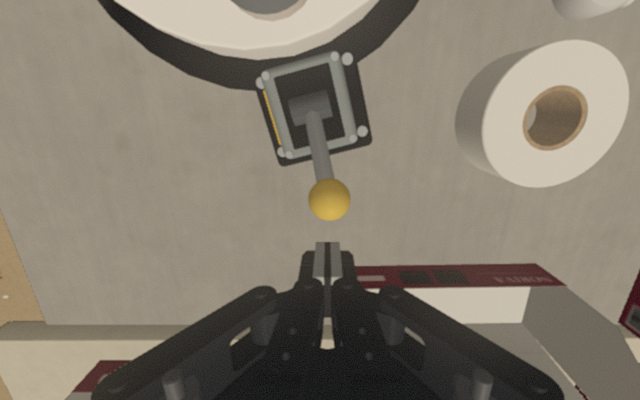

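Request:
carry_out(
  moves=[
    [-0.02, -0.1, 0, 0, -1],
    [-0.05, -0.2, 0, 0, -1],
    [-0.07, -0.3, 0, 0, -1],
    [-0.1, -0.4, 0, 0, -1],
    [-0.12, -0.5, 0, 0, -1],
    [-0.14, -0.6, 0, 0, -1],
    [-0.16, -0.66, 0, 0, -1],
    [-0.16, -0.66, 0, 0, -1],
  ],
)

```text
clock: 3.35
eef_pos: [0.5875, -0.1696, 0.1061]
tool_rot: [1.0, 0.001, -0.001, -0.0]
ft_force: [0.1, 0.5, 0.4]
grip_width: -0.0003
```

```bash
python3 - <<'E'
from h import *
for n in('side','wrist'): cv2.imwrite(f'pics/{n}3.png',imaging.camera(n)[:,:,::-1])
crop('pics/side3.png','pics/d3c.png',210,110,150,115,5)
E
```

```text
(no output)
```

View pics/d3c.png

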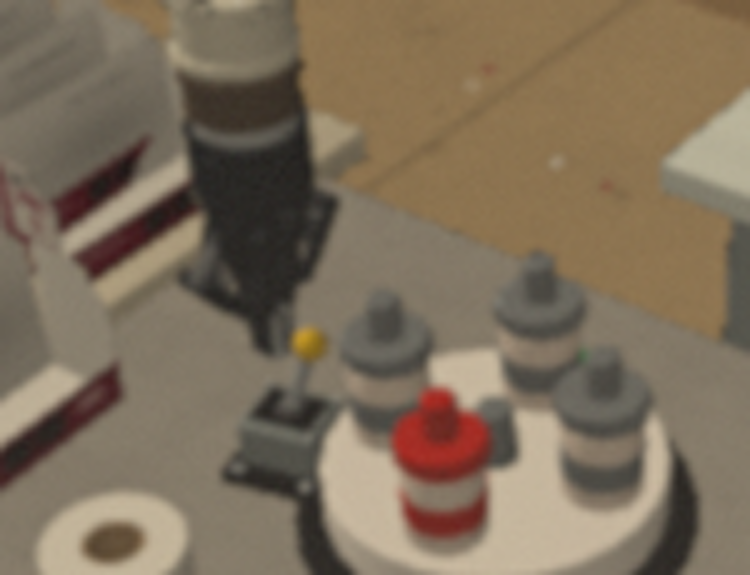

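View pics/wrist3.png

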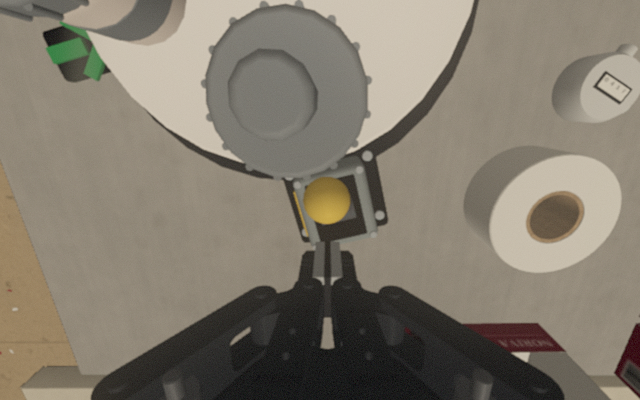

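The ball is now about upright: side crop (310,343), wrist (327,200). I'll push it a little farther.

Request:
carry_out(
  moves=[
    [-0.02, -0.07, 0, 0, -1],
    [-0.04, -0.14, 0, 0, -1],
    [-0.05, -0.2, 0, 0, -1],
    [-0.05, -0.2, 0, 0, -1],
    [-0.05, -0.2, 0, 0, -1],
  ],
)

```text
clock: 3.95
eef_pos: [0.5823, -0.1518, 0.1065]
tool_rot: [1.0, -0.0, -0.001, 0.001]
ft_force: [-1.6, -4.1, 1.4]
grip_width: 0.0002
```

```bash
python3 - <<'E'
from h import *
for n in('side','wrist'): cv2.imwrite(f'pics/{n}4.png',imaging.camera(n)[:,:,::-1])
crop('pics/side4.png','pics/d4c.png',210,110,150,115,5)
E
```

```text
(no output)
```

View pics/d4c.png

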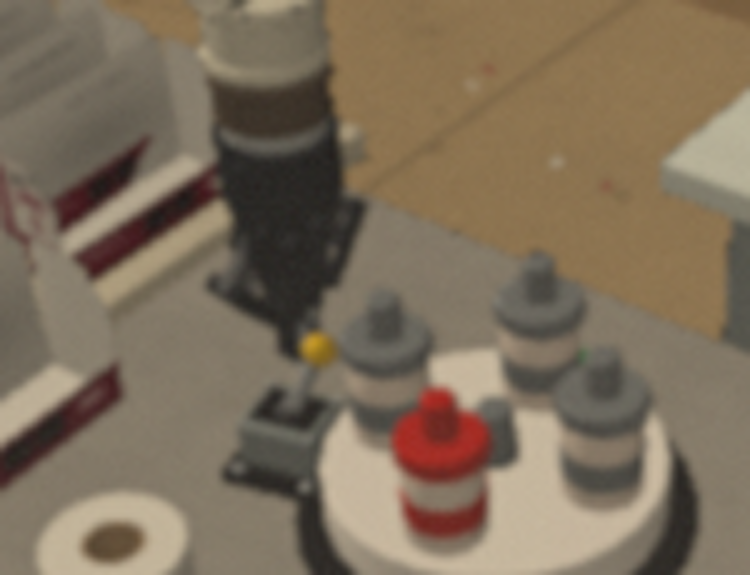

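View pics/wrist4.png

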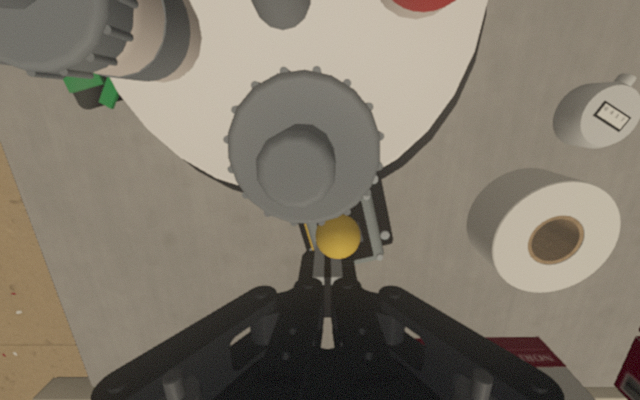

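Reaction of 4 N, so the toggle is probably on its stop. Back off, rise and check it.

Request:
carry_out(
  moves=[
    [0.04, 0.16, 0, 0, -1],
    [0.08, 0.3, 0, 0, -1],
    [0.08, 0.3, -0.4, 0, -1],
    [0.08, 0.3, -0.8, 0, -1],
    [0.08, 0.3, -0.9, 0, -1],
    [0.08, 0.3, -0.9, 0, -1],
  ],
)

```text
clock: 4.65
eef_pos: [0.593, -0.1822, 0.199]
tool_rot: [1.0, -0.0, 0.003, 0.001]
ft_force: [0.1, 0.1, -0.4]
grip_width: -0.0
```

```bash
python3 - <<'E'
from h import *
for n in('side','wrist','scene'): cv2.imwrite(f'pics/{n}5.png',imaging.camera(n)[:,:,::-1])
crop('pics/side5.png','pics/d5c.png',235,150,130,100,6)
crop('pics/scene5.png','pics/s5c.png',230,120,140,115,5)
D=imaging.camera_model('side');S=imaging.camera_model('scene')
ax=np.array([.5585,-.0125]);u=np.array([.237,-.971])
for nm,r,z in(('on',.191,.088),('up',.145,.107),('off',.118,.101)):
  P=[*(ax+u*r),z]; a=proj(D,P);b=proj(S,P);print(nm,a,(a-[235,150])*6,b,(b-[230,120])*5)
E
```

```text
on [254.49973406 177.44524892] [116.99840435 164.67149354] [250.20223799 135.95944774] [101.01118993  79.79723868]
up [266.69567076 175.94796511] [190.17402458 155.68779064] [261.67954024 140.73282632] [158.39770119 103.66413161]
off [274.53699356 179.39043571] [237.22196137 176.34261425] [269.27980052 147.49000708] [196.39900261 137.45003539]
```

View pics/d5c.png

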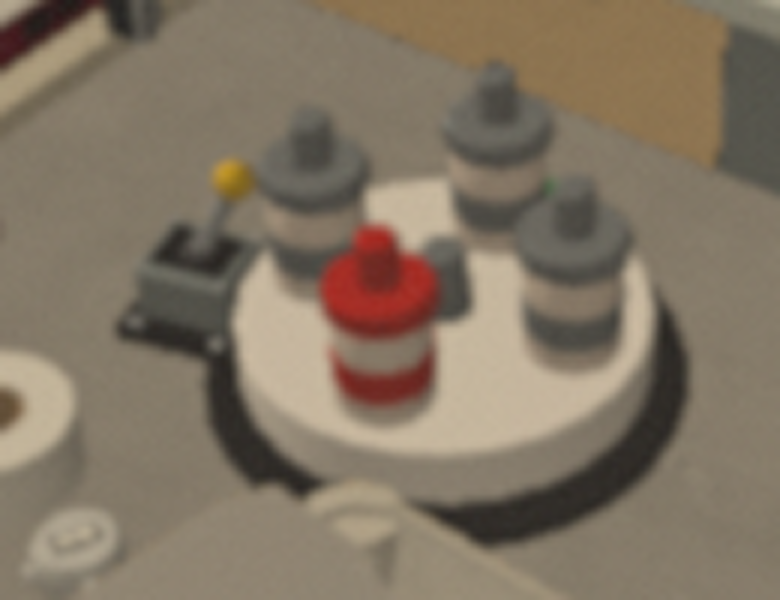

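View pics/s5c.png

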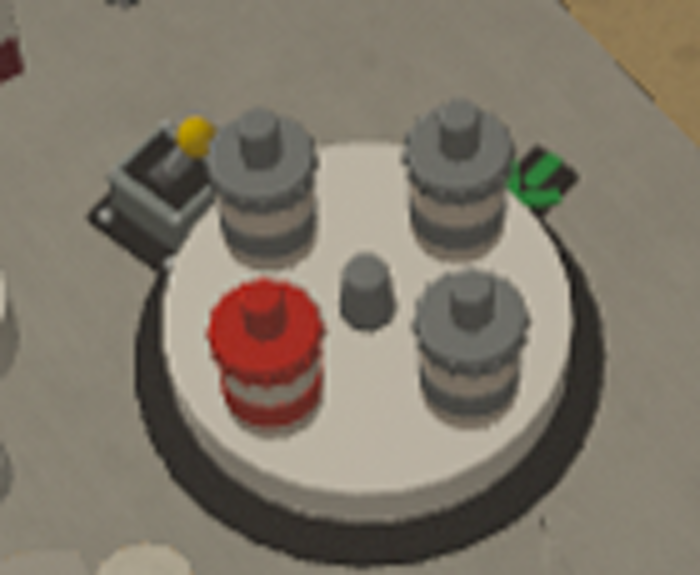

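View pics/wrist5.png

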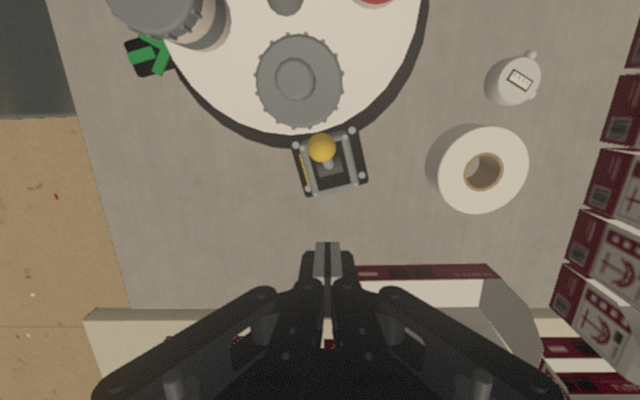

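The ball is at scene crop (196,137), exactly where the off position projects, so the isolator is off and the carousel hasn't moved. Next: go over the red knob with the jaws turned tangentially.

Request:
carry_out(
  moves=[
    [0, 0, -0.3, 0.08, 0.2],
    [0.05, -0.2, -0.3, 0.16, 0.2],
    [0.1, -0.45, -0.3, 0.24, 0.2],
    [0.2, -0.7, -0.3, 0.32, 0.2],
    [0.3, -0.9, -0.3, 0.4, 0.2],
    [0.3, -0.9, -0.3, 0.48, 0.2],
    [0.3, -0.9, -0.3, 0.56, 0.2],
    [0.3, -0.9, -0.3, 0.64, 0.2],
    [0.3, -0.9, -0.3, 0.72, 0.2],
    [0.3, -0.9, -0.3, 0.78, 0.2],
    [0.3, -0.9, -0.3, 0.78, 0.2],
    [0.3, -0.9, -0.3, 0.78, 0.2],
  ],
)

```text
clock: 6.0
eef_pos: [0.6204, -0.0909, 0.2246]
tool_rot: [0.819, -0.574, -0.001, 0.001]
ft_force: [0.0, 0.2, -0.3]
grip_width: 0.0514
```

```bash
cat >> h.py <<'E'
def yaw():
    o=bot.get_obs(); x=R.from_quat(o['tool_rot']).apply([1,0,0]); return np.degrees(np.arctan2(x[1],x[0]))
def shift(P):
    o=bot.get_obs(); return R.from_quat(o['tool_rot']).inv().apply(np.array(P)-o['eef_pos'])/.1
E
python3 - <<'E'
from h import *
o=bot.get_obs();print(o['eef_pos'],o['joint_pos'],yaw(),shift([.6295,.0045,.2]))
cv2.imwrite('pics/wrist6.png',imaging.camera('wrist')[:,:,::-1])
E
```

```text
[ 0.62039413 -0.09090001  0.22464226] [-1.45539892e-01  5.13262200e-01  3.23695036e-01  1.38412077e+00
  1.24510145e-04  2.64848053e+00] -70.0856937845469 [-0.86557271 -0.41117486  0.24668026]
```

View pics/wrist6.png

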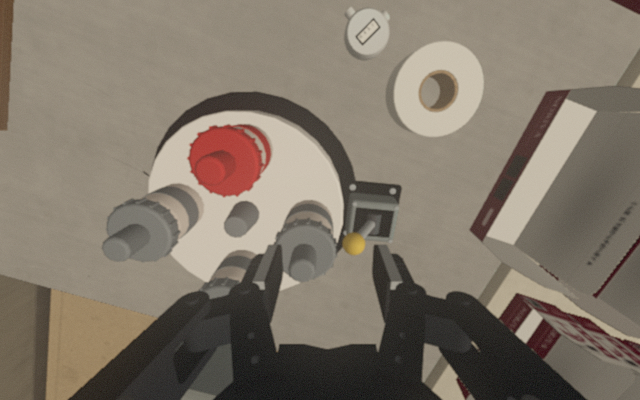

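Request:
carry_out(
  moves=[
    [-0.2, -0.1, 0, 0, 0.2],
    [-0.45, -0.2, 0, 0, 0.2],
    [-0.7, -0.32, 0, 0, 0.2],
    [-0.86, -0.41, 0, 0, 0.2],
    [-0.86, -0.41, 0, 0, 0.2],
    [-0.86, -0.41, 0, 0, 0.2],
  ],
)

```text
clock: 6.65
eef_pos: [0.6304, 0.0038, 0.226]
tool_rot: [0.818, -0.575, 0.0, 0.0]
ft_force: [-1.5, -1.0, -0.8]
grip_width: 0.0513
```

```bash
python3 - <<'E'
from h import *
o=bot.get_obs();print(o['eef_pos'],yaw())
cv2.imwrite('pics/wrist7.png',imaging.camera('wrist')[:,:,::-1])
m=imaging.camera_model('wrist');print(proj(m,[.6295,.0045,.153]),proj(m,[*o['eef_pos'][:2],.153]))
E
```

```text
[0.6304216  0.00379967 0.22603829] -70.1329342056731
[325.08134418 223.6900822 ] [326.3917121  222.90778741]
```

View pics/wrist7.png

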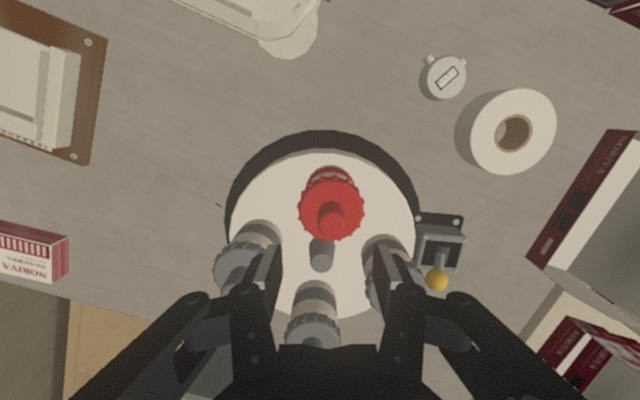

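```bash
python3 - <<'E'
from h import *
crop('pics/wrist7.png','pics/w7c.png',280,150,110,100,6)
m=imaging.camera_model('wrist')
E
```

```text
(no output)
```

View pics/w7c.png

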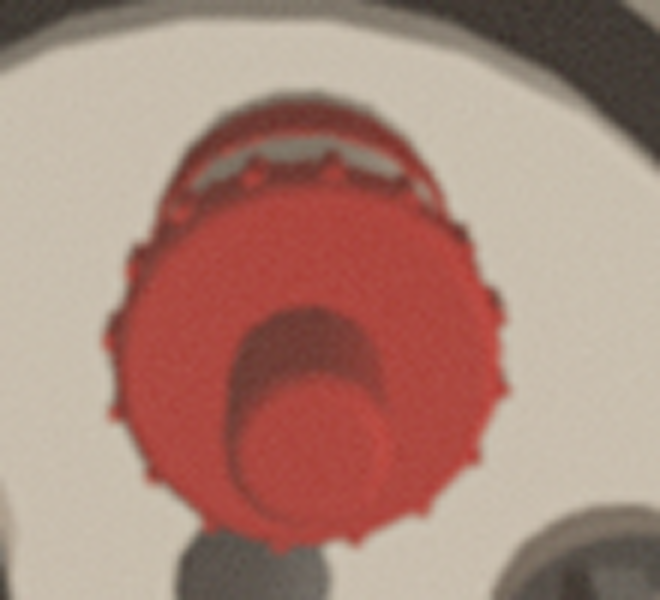

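```bash
python3 - <<'E'
from h import *
m=imaging.camera_model('wrist')
P=onz(m,332.6,224.6,.153);print(P); P[2]=.156; print(shift(P))
c=onz(m,322.5,246,.09);print(c)
E
```

```text
[ 0.63069656 -0.00099276  0.153     ]
[0.04026133 0.01083705 0.700975  ]
[ 0.57915567 -0.01024529  0.09      ]
```

Request:
carry_out(
  moves=[
    [0.02, 0.01, 0.2, 0, 0.2],
    [0.02, 0.01, 0.4, 0, 0.2],
    [0.02, 0.01, 0.55, 0, 0.2],
    [0.02, 0.01, 0.65, 0, 0.2],
    [0.02, 0.01, 0.7, 0, 0.2],
    [0.02, 0.01, 0.7, 0, 0.2],
    [0.02, 0.01, 0.7, 0, 0.2],
  ],
)

```text
clock: 7.4
eef_pos: [0.6307, 0.0013, 0.1571]
tool_rot: [0.818, -0.575, 0.001, -0.0]
ft_force: [0.6, -0.5, -0.9]
grip_width: 0.0513
```

Request:
carry_out(
  moves=[
    [0, 0, 0, 0, 0.0],
    [0, 0, 0, 0, -0.2],
    [0, 0, 0, 0, -0.35],
    [0, 0, 0, 0, -0.35],
    [0, 0, 0, 0, -0.35],
    [0, 0, 0, 0, -0.35],
  ],
)

```text
clock: 8.0
eef_pos: [0.6302, 0.0016, 0.1563]
tool_rot: [0.818, -0.575, 0.0, -0.0]
ft_force: [0.2, -0.3, -0.4]
grip_width: 0.0277
```

```bash
python3 - <<'E'
from h import *
o=bot.get_obs();print(o['eef_pos'],yaw(),o['joint_pos'],o['ft_force'])
cv2.imwrite('pics/wrist8.png',imaging.camera('wrist')[:,:,::-1])
cv2.imwrite('pics/side8.png',imaging.camera('side')[:,:,::-1])
crop('pics/side8.png','pics/d8c.png',235,130,130,100,6)
E
```

```text
[0.63017729 0.00161539 0.1563294 ] -70.19777315045812 [2.55601600e-03 5.52659216e-01 2.09027413e-01 1.22714515e+00
 1.66732180e-05 2.79853461e+00] [ 0.18077468 -0.27509841 -0.39242847]
```

View pics/wrist8.png

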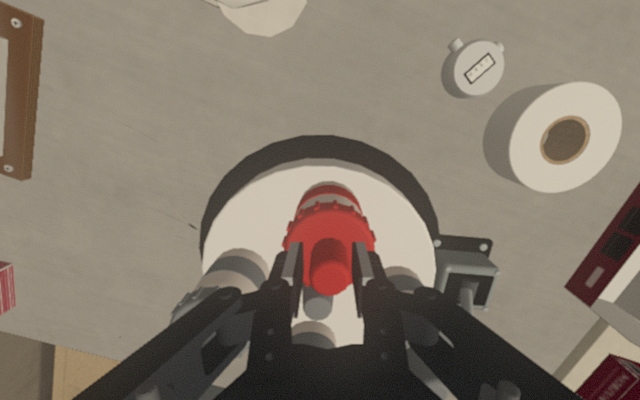

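View pics/d8c.png

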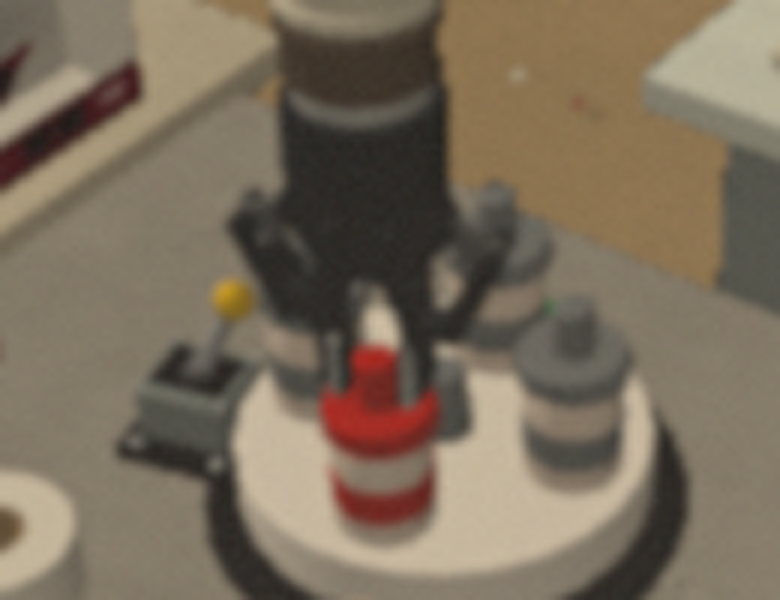

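```bash
cat >> h.py <<'E'
AX=np.array([.558,-.0122])
def arc(total,n,r=.0725,ax=AX,zt=.156):
    # rows turning CCW by total deg about axis, radius r from the current angle
    o=bot.get_obs(); d=o['eef_pos'][:2]-ax; a0=np.arctan2(d[1],d[0]); y0=np.radians(yaw())
    Rm=R.from_quat(o['tool_rot']); rows=[]
    for t in np.radians(np.linspace(total/n,total,n)):
        P=np.array([*(ax+r*np.array([np.cos(a0+t),np.sin(a0+t)])),zt])
        s=Rm.inv().apply(P-o['eef_pos'])/.1
        rows.append([round(v,2) for v in s]+[round(-np.degrees(t)/90,3)])
    return rows,np.degrees(a0)
E
python3 - <<'E'
from h import *
for r in (lambda x:(print(x[1]),x[0])[1])(arc(45,15)): print(r)
E
```

```text
10.84472481021635
[np.float64(-0.04), np.float64(0.0), np.float64(0.0), np.float64(-0.033)]
[np.float64(-0.08), np.float64(0.0), np.float64(0.0), np.float64(-0.067)]
[np.float64(-0.11), np.float64(0.0), np.float64(0.0), np.float64(-0.1)]
[np.float64(-0.15), np.float64(0.0), np.float64(0.0), np.float64(-0.133)]
[np.float64(-0.19), np.float64(0.0), np.float64(0.0), np.float64(-0.167)]
[np.float64(-0.23), np.float64(0.01), np.float64(0.0), np.float64(-0.2)]
[np.float64(-0.27), np.float64(0.02), np.float64(0.0), np.float64(-0.233)]
[np.float64(-0.3), np.float64(0.03), np.float64(0.0), np.float64(-0.267)]
[np.float64(-0.34), np.float64(0.04), np.float64(0.0), np.float64(-0.3)]
[np.float64(-0.37), np.float64(0.05), np.float64(0.0), np.float64(-0.333)]
[np.float64(-0.41), np.float64(0.06), np.float64(0.0), np.float64(-0.367)]
[np.float64(-0.44), np.float64(0.08), np.float64(0.0), np.float64(-0.4)]
[np.float64(-0.48), np.float64(0.1), np.float64(0.0), np.float64(-0.433)]
[np.float64(-0.51), np.float64(0.12), np.float64(0.0), np.float64(-0.467)]
[np.float64(-0.54), np.float64(0.14), np.float64(0.0), np.float64(-0.5)]
```

Request:
carry_out(
  moves=[
    [-0.04, 0, 0, -0.033, -0.35],
    [-0.08, 0, 0, -0.067, -0.35],
    [-0.11, 0, 0, -0.1, -0.35],
    [-0.15, 0, 0, -0.133, -0.35],
    [-0.19, 0, 0, -0.167, -0.35],
    [-0.23, 0.01, 0, -0.2, -0.35],
    [-0.27, 0.02, 0, -0.233, -0.35],
    [-0.3, 0.03, 0, -0.267, -0.35],
    [-0.34, 0.04, 0, -0.3, -0.35],
    [-0.37, 0.05, 0, -0.333, -0.35],
    [-0.41, 0.06, 0, -0.367, -0.35],
    [-0.44, 0.08, 0, -0.4, -0.35],
    [-0.48, 0.1, 0, -0.433, -0.35],
    [-0.51, 0.12, 0, -0.467, -0.35],
    [-0.54, 0.14, 0, -0.5, -0.35],
  ],
)

```text
clock: 9.6
eef_pos: [0.5989, 0.0473, 0.1563]
tool_rot: [0.976, -0.217, 0.0, 0.0]
ft_force: [1.1, -1.3, -0.6]
grip_width: 0.0276
```

```bash
python3 - <<'E'
from h import *
o=bot.get_obs();print(o['eef_pos'],yaw(),o['ft_force'])
for n in('scene','wrist'):cv2.imwrite(f'pics/{n}9.png',imaging.camera(n)[:,:,::-1])
crop('pics/scene9.png','pics/s9c.png',230,100,140,115,5)
for r in (lambda x:(print(x[1]),x[0])[1])(arc(60,20)): print([float(v) for v in r])
E
```

```text
[0.59889291 0.04729529 0.1563249 ] -25.09451374047935 [ 1.08336447 -1.32986075 -0.57479336]
56.002903747237184
[-0.04, -0.01, 0.0, -0.033]
[-0.08, -0.01, 0.0, -0.067]
[-0.11, -0.01, 0.0, -0.1]
[-0.15, -0.01, 0.0, -0.133]
[-0.19, -0.01, 0.0, -0.167]
[-0.23, -0.0, 0.0, -0.2]
[-0.26, 0.01, 0.0, -0.233]
[-0.3, 0.02, 0.0, -0.267]
[-0.34, 0.03, 0.0, -0.3]
[-0.37, 0.04, 0.0, -0.333]
[-0.41, 0.05, 0.0, -0.367]
[-0.44, 0.07, 0.0, -0.4]
[-0.48, 0.09, 0.0, -0.433]
[-0.51, 0.11, 0.0, -0.467]
[-0.54, 0.13, 0.0, -0.5]
[-0.57, 0.15, 0.0, -0.533]
[-0.6, 0.18, 0.0, -0.567]
[-0.63, 0.2, 0.0, -0.6]
[-0.65, 0.23, 0.0, -0.633]
[-0.68, 0.26, 0.0, -0.667]
```

View pics/s9c.png

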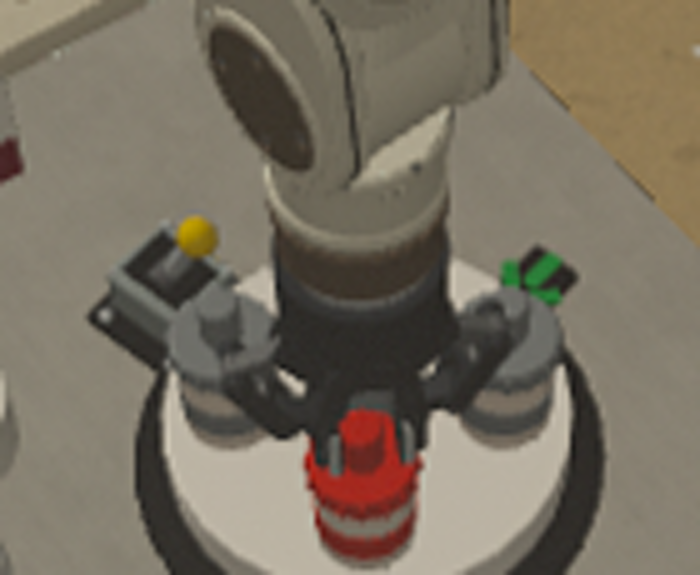

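View pics/wrist9.png

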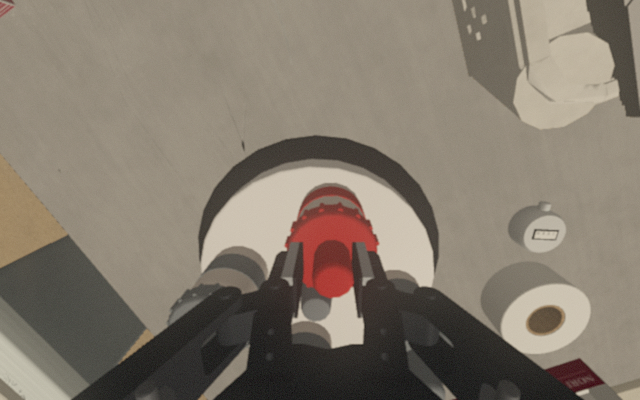

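The knob follows inside the jaws with little force, and the ball stays off. Continue.

Request:
carry_out(
  moves=[
    [-0.04, -0.01, 0, -0.033, -0.35],
    [-0.08, -0.01, 0, -0.067, -0.35],
    [-0.11, -0.01, 0, -0.1, -0.35],
    [-0.15, -0.01, 0, -0.133, -0.35],
    [-0.19, -0.01, 0, -0.167, -0.35],
    [-0.23, 0, 0, -0.2, -0.35],
    [-0.26, 0.01, 0, -0.233, -0.35],
    [-0.3, 0.02, 0, -0.267, -0.35],
    [-0.34, 0.03, 0, -0.3, -0.35],
    [-0.37, 0.04, 0, -0.333, -0.35],
    [-0.41, 0.05, 0, -0.367, -0.35],
    [-0.44, 0.07, 0, -0.4, -0.35],
    [-0.48, 0.09, 0, -0.433, -0.35],
    [-0.51, 0.11, 0, -0.467, -0.35],
    [-0.54, 0.13, 0, -0.5, -0.35],
    [-0.57, 0.15, 0, -0.533, -0.35],
    [-0.6, 0.18, 0, -0.567, -0.35],
    [-0.63, 0.2, 0, -0.6, -0.35],
    [-0.65, 0.23, 0, -0.633, -0.35],
    [-0.68, 0.26, 0, -0.667, -0.35],
  ],
)

```text
clock: 11.7
eef_pos: [0.527, 0.0535, 0.1566]
tool_rot: [0.954, 0.3, 0.001, -0.0]
ft_force: [1.6, 1.1, -0.6]
grip_width: 0.0276
```

```bash
python3 - <<'E'
from h import *
o=bot.get_obs();print(o['eef_pos'],yaw(),o['ft_force'])
for n in('scene','wrist'):cv2.imwrite(f'pics/{n}10.png',imaging.camera(n)[:,:,::-1])
crop('pics/scene10.png','pics/s10c.png',230,100,140,115,5)
for r in (lambda x:(print(x[1]),x[0])[1])(arc(60,20)): print([float(v) for v in r])
E
```

```text
[0.52701412 0.05354062 0.15664211] 34.90153839835087 [ 1.59651594  1.14472674 -0.56732315]
116.02787657818449
[-0.04, -0.0, 0.01, -0.033]
[-0.08, -0.01, 0.01, -0.067]
[-0.11, -0.01, 0.01, -0.1]
[-0.15, -0.01, 0.01, -0.133]
[-0.19, -0.0, 0.01, -0.167]
[-0.23, 0.0, 0.01, -0.2]
[-0.26, 0.01, 0.01, -0.233]
[-0.3, 0.02, 0.01, -0.267]
[-0.34, 0.03, 0.01, -0.3]
[-0.37, 0.04, 0.01, -0.333]
[-0.41, 0.06, 0.01, -0.367]
[-0.44, 0.07, 0.01, -0.4]
[-0.48, 0.09, 0.0, -0.433]
[-0.51, 0.11, 0.0, -0.467]
[-0.54, 0.13, 0.0, -0.5]
[-0.57, 0.16, 0.0, -0.533]
[-0.6, 0.18, 0.0, -0.567]
[-0.63, 0.21, 0.0, -0.6]
[-0.65, 0.24, 0.0, -0.633]
[-0.68, 0.26, 0.0, -0.667]
```

View pics/s10c.png

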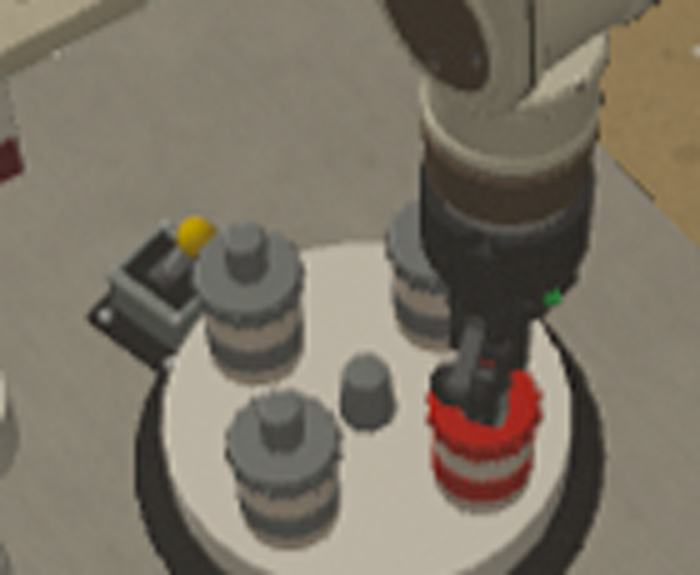

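View pics/wrist10.png

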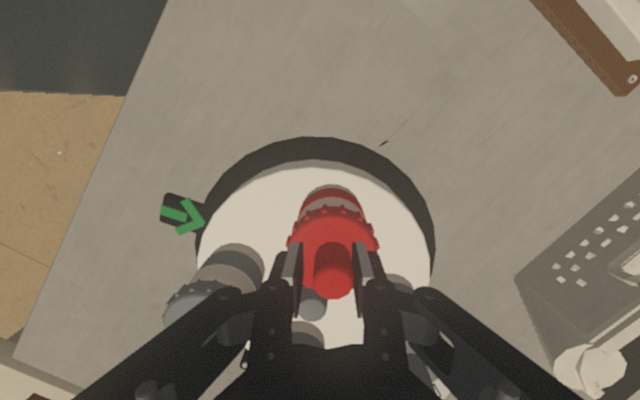

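Request:
carry_out(
  moves=[
    [-0.04, 0, 0, -0.033, -0.35],
    [-0.08, -0.01, 0, -0.067, -0.35],
    [-0.11, -0.01, 0, -0.1, -0.35],
    [-0.15, -0.01, 0, -0.133, -0.35],
    [-0.19, 0, 0, -0.167, -0.35],
    [-0.23, 0, 0, -0.2, -0.35],
    [-0.26, 0.01, 0, -0.233, -0.35],
    [-0.3, 0.02, 0, -0.267, -0.35],
    [-0.34, 0.03, 0, -0.3, -0.35],
    [-0.37, 0.04, 0, -0.333, -0.35],
    [-0.41, 0.06, 0, -0.367, -0.35],
    [-0.44, 0.07, 0, -0.4, -0.35],
    [-0.48, 0.09, 0, -0.433, -0.35],
    [-0.51, 0.11, 0, -0.467, -0.35],
    [-0.54, 0.13, 0, -0.5, -0.35],
    [-0.57, 0.16, 0, -0.533, -0.35],
    [-0.6, 0.18, 0, -0.567, -0.35],
    [-0.63, 0.21, 0, -0.6, -0.35],
    [-0.65, 0.24, 0, -0.633, -0.35],
    [-0.68, 0.26, 0, -0.667, -0.35],
  ],
)

```text
clock: 13.8
eef_pos: [0.485, -0.0064, 0.1562]
tool_rot: [0.676, 0.737, 0.0, -0.001]
ft_force: [0.6, 2.5, -1.2]
grip_width: 0.0279
```

```bash
python3 - <<'E'
from h import *
o=bot.get_obs();print(o['eef_pos'],yaw(),o['ft_force'],o['joint_pos'])
for n in('scene','wrist'):cv2.imwrite(f'pics/{n}11.png',imaging.camera(n)[:,:,::-1])
crop('pics/scene11.png','pics/s11c.png',230,100,140,115,5)
for r in (lambda x:(print(x[1]),x[0])[1])(arc(18,6)): print([float(v) for v in r])
E
```

```text
[ 0.48499603 -0.00638534  0.15623043] 94.90388039629302 [ 0.57886588  2.46639615 -1.16894633] [-0.01426907  0.28115441 -0.21273592  1.07757436  0.00192288 -0.09985904]
175.98963472239154
[-0.04, 0.0, 0.0, -0.033]
[-0.08, 0.0, 0.0, -0.067]
[-0.11, -0.0, 0.0, -0.1]
[-0.15, 0.0, 0.0, -0.133]
[-0.19, 0.0, 0.0, -0.167]
[-0.23, 0.01, 0.0, -0.2]
```

View pics/s11c.png

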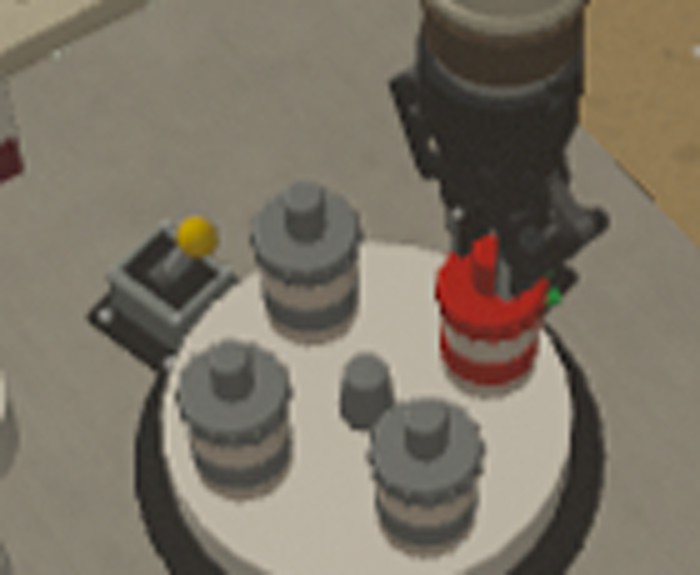

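View pics/wrist11.png

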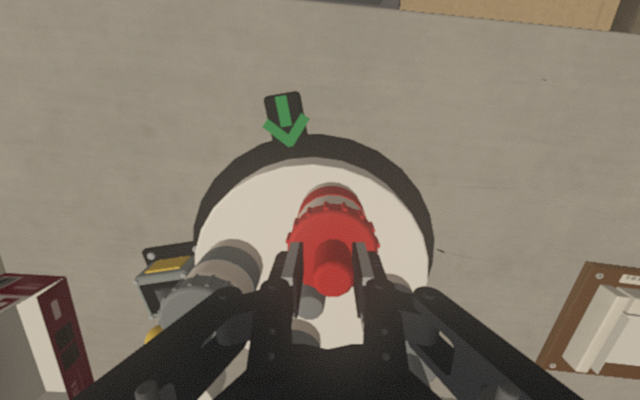

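```bash
python3 - <<'E'
from h import *
m=imaging.camera_model('wrist')
for p in[(290,144),(283,95),(286,118)]:
  P=onz(m,*p,.013); d=P[:2]-AX; print(P,np.hypot(*d),np.degrees(np.arctan2(d[1],d[0]))%360)
P=onz(m,333,270,.153);d=P[:2]-AX;print(P,np.hypot(*d),np.degrees(np.arctan2(d[1],d[0]))%360)
E
```

```text
[ 0.43975477 -0.04490741  0.013     ] 0.12268540327122462 195.4617970342479
[ 0.39790193 -0.0527101   0.013     ] 0.16514375108799953 194.1996833646666
[ 0.41700601 -0.04940751  0.013     ] 0.14582079175060877 194.7830163792963
[ 0.48021949 -0.00439648  0.153     ] 0.0781709789840645 174.2708300017325
```

Request:
carry_out(
  moves=[
    [-0.04, 0, 0, -0.033, -0.35],
    [-0.08, 0, 0, -0.067, -0.35],
    [-0.11, 0, 0, -0.1, -0.35],
    [-0.15, 0, 0, -0.133, -0.35],
    [-0.19, 0, 0, -0.167, -0.35],
    [-0.23, 0.01, 0, -0.2, -0.35],
    [-0.23, 0.01, 0, -0.2, -0.35],
    [-0.23, 0.01, 0, -0.2, -0.45],
    [-0.23, 0.01, 0, -0.2, -0.6],
    [-0.23, 0.01, 0, -0.2, -0.8],
    [-0.23, 0.01, 0, -0.2, -1],
    [-0.23, 0.01, 0, -0.2, -1],
    [-0.23, 0.01, 0, -0.2, -1],
    [-0.23, 0.01, 0, -0.2, -1],
  ],
)

```text
clock: 15.3
eef_pos: [0.4872, -0.0295, 0.1562]
tool_rot: [0.553, 0.833, -0.0, -0.001]
ft_force: [-4.9, 2.5, 3.9]
grip_width: 0.0198
```

```bash
python3 - <<'E'
from h import *
o=bot.get_obs();print(o['eef_pos'],yaw(),o['ft_force'],o['grip_width'],o['joint_pos'])
d=o['eef_pos'][:2]-AX;print(np.hypot(*d),np.degrees(np.arctan2(d[1],d[0]))%360)
for n in('scene','wrist','side'):cv2.imwrite(f'pics/{n}12.png',imaging.camera(n)[:,:,::-1])
crop('pics/scene12.png','pics/s12c.png',230,110,140,115,5)
crop('pics/side12.png','pics/d12c.png',235,150,130,100,6)
E
```

```text
[ 0.48719419 -0.02954374  0.1562471 ] 112.80875123630669 [-4.88383813  2.51915051  3.92193566] 0.019751453322631087 [-6.07945938e-02  2.87549093e-01 -2.03755356e-01  1.08130990e+00
  3.99885081e-04 -4.58883610e-01]
0.0728990267299865 193.76349114458978
```

View pics/s12c.png

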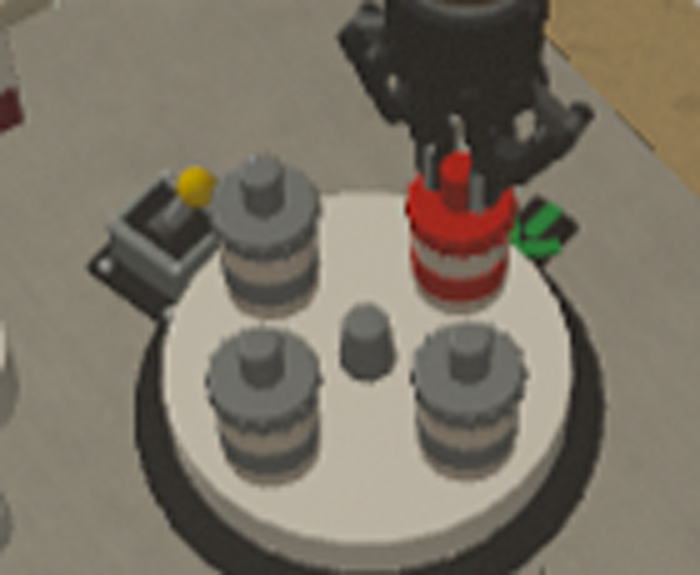

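View pics/wrist12.png

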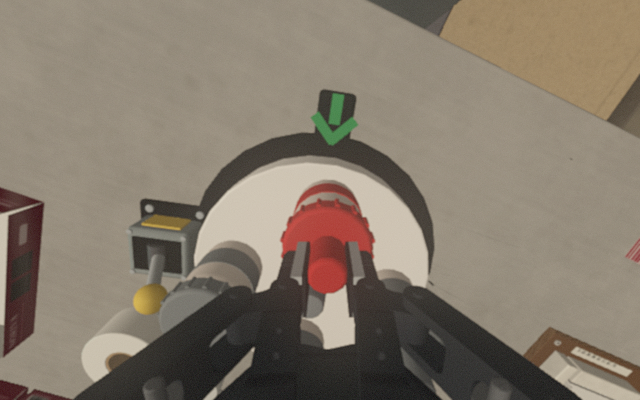

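View pics/d12c.png

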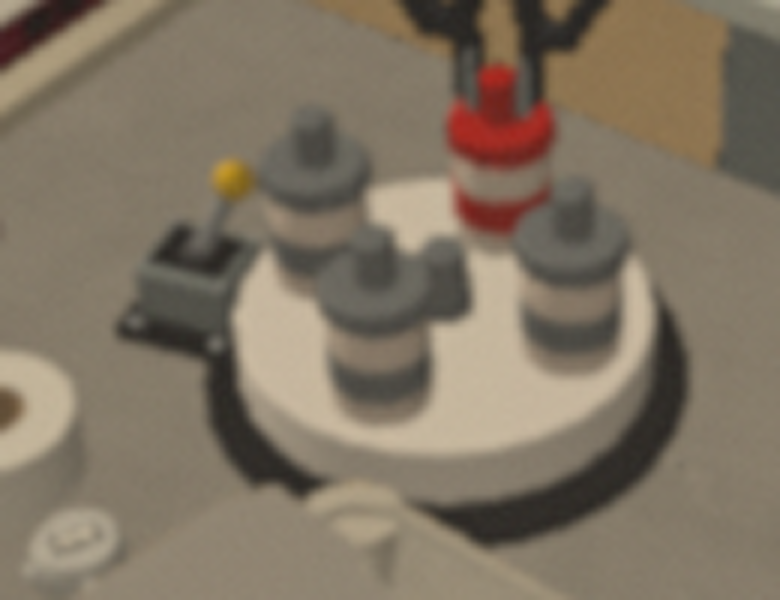

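Request:
carry_out(
  moves=[
    [0, 0, 0, 0, -1],
    [0, 0, 0, 0, -1],
    [0, 0, 0, 0, -1],
    [0, 0, 0, 0, -1],
    [0, 0, 0, 0, -1],
  ],
)

```text
clock: 15.95
eef_pos: [0.4872, -0.0295, 0.1562]
tool_rot: [0.553, 0.833, -0.0, -0.001]
ft_force: [-4.2, 2.4, 2.4]
grip_width: 0.0198
```

```bash
python3 - <<'E'
from h import *
o=bot.get_obs();print(o['clock'],o['eef_pos'],yaw(),o['ft_force'],o['grip_width'])
m=imaging.camera_model('wrist')
for p,z in[((333,143),.013),((336,96),.013),((335,118),.013),((327,269),.153)]:
  P=onz(m,*p,z); d=P[:2]-AX; print(P,np.hypot(*d),np.degrees(np.arctan2(d[1],d[0]))%360)
S=imaging.camera_model('scene');D=imaging.camera_model('side')
sc=lambda p:((p[0]+.5)/5-.5+230,(p[1]+.5)/5-.5+110)
dc=lambda p:((p[0]+.5)/6-.5+235,(p[1]+.5)/6-.5+150)
A=np.array([onz(S,*sc(p),.153) for p in[(262,170),(459,160),(262,342),(470,338)]])
B=np.array([onz(D,*dc(p),.153) for p in[(313,116),(497,74),(374,238),(574,189)]])
for X in(A,B):
  c=X.mean(0)[:2]; d=X[:,:2]-c; print(c,np.hypot(*d.T),np.degrees(np.arctan2(d[:,1],d[:,0])))
# foot yaw from isolator plate / arrow in scene
P=onz(S,*sc((541,229)),.013);d=P[:2]-A.mean(0)[:2];print('arrow',P,np.hypot(*d),np.degrees(np.arctan2(d[1],d[0]))%360)
a=onz(W:=m,327,269,.153)
cv2.imwrite('pics/w13.png',imaging.camera('wrist')[:,:,::-1]); crop('pics/w13.png','pics/w13c.png',270,80,110,100,6)
E
```

```text
15.95 [ 0.48717288 -0.02954238  0.1562214 ] 112.81128315862277 [-4.21517388  2.36455397  2.39414654] 0.019771449609129063
[ 0.43982841 -0.0433683   0.013     ] 0.12221288096716372 194.7755315765765
[ 0.40145559 -0.05694977  0.013     ] 0.1628149067704184 195.95311078294793
[ 0.41878369 -0.05043304  0.013     ] 0.14437086412431005 195.35656328406827
[ 0.48268441 -0.03153876  0.153     ] 0.07775876392066 194.40071654920663
[ 0.5566933 -0.0149318] [0.07100463 0.07279235 0.07160086 0.07274863] [ -78.92192726 -166.52344436   12.12738927  100.18040998]
[ 0.56144695 -0.01342307] [0.07127982 0.07151698 0.07264043 0.07232955] [ -79.64002882 -167.40912664   11.73526367  101.27631571]
arrow [ 0.41431945 -0.0472761   0.013     ] 0.14600160037316154 192.799139517257
```

View pics/w13c.png

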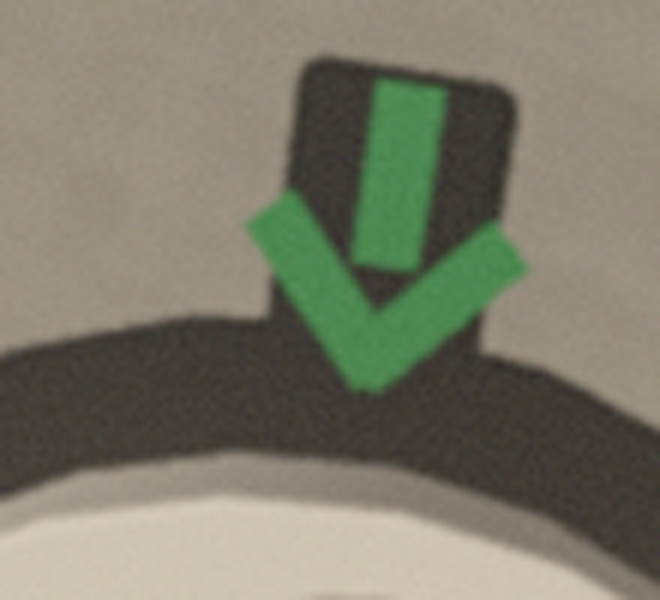

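```bash
python3 -c "
from workcell import order; print(order.job_done())"
```

```text
the job is handed in; nothing more can be done
None
```

I flipped the isolator to off first, then turned the carousel half a turn to the front. I handed the job in at about 16 s with the jaws still gripping the red knob. The hand-in reports no verdict.

- **Isolator:** I pushed the yellow ball inward with the shut fingers. After I backed off, the ball stood exactly where the off position projects in the scene picture. It was unchanged in the last pictures, and the carousel had not moved before the flip.
- **Red jar:** It ended at about 191.5 to 194.5°, and the green arrow measured about 193 to 195.5°. The estimates differ by 1 to 3° between cameras, so the error is about 2 to 4 mm against the 12 mm allowed.
- **Hold:** The tool pose did not change over the last 0.6 s. Finger opening was 19.8 mm on the 22 mm knob, and wrist force was about 5 N. I could not measure the finger contact force itself.
- **Loose things:** The tool was never aimed at the carton, counter or roll, and I saw no movement of the counter or roll in the pictures. The carton was out of the later views, so I did not check it at the end.

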